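Weigh figs into a loaf tin on the portion scale

TASK

Weigh out the two whole figs: set the empty loaf tin in the middle of the scale's steel pan, lengthwise from left to right, let go of it and tare it with the oblong middle key, then set both whole figs down in the tin without dropping them, let go, and store the weight with the round key. Press each key only until you feel its dome click and give way, no further onto its stop, and let it come back up; keep off the square key, do not tare again once a fig is in or store before both are in, and leave the fig halves and everything else where it is.

Things in the scene. Friction and masses are not known exactly. Their poses are not given: they have to be found in the camera images.
- scale: White scale, 296 x 226 mm, fixed on the table: dark keypad console towards the robot, steel pan behind it. Origin on the table below the line where console and pan meet; x from console to pan, y left seen from the robot, z up. The console face spans x -105 to +3 mm and rises from 40 to 55 mm height (8 degrees); carries a display strip (5 mm proud) and nearer the robot three grey keys in a row.
- pan (a point): Centre of the top face of the scale's flat steel pan (190 mm in x by 232 mm in y, 75 mm above the table), axes as scale; it lies at x = 100 mm in the scale's frame.
- tare_key_top (a point): Centre of the top face of the tare key: the oblong middle key, 20 x 40 mm, largest of the three, 7 mm proud of the console face, about 52 mm above the table. z points out of the key, square to the face (8 degrees off vertical, leaning to the robot), y along the row of keys to the left. Keys are 75 mm apart.
- tare_key (a joint): Travel of the tare key into the console in m, 0 at rest. Dome spring: the force climbs to a peak of 6 to 7 N at 1.5 mm, then the dome gives (the click) and the force falls to about 2.5 N at 3.9 mm; then it climbs again: 4 N at 4.7 mm, 10 N at the hard stop at 5.5 mm. Clicked at 2.6 mm; too far at 4.7 mm. Springs back when let go.
- store_key_top (a point): Centre of the top face of the store key, the round right-hand key of the console as seen from the robot, 24 mm across, 75 mm to the right of the tare key, 7 mm proud; axes as the tare key's.
- store_key (a joint): Travel of the store key into the console in m, 0 at rest. The same dome as the tare key's, with the same travels and forces.
- power_key (a joint): Travel of the square power key (17 mm, left-hand key as seen from the robot, 75 mm to the left of the tare key, 7 mm proud) in m, 0 at rest, same dome; it must not be pressed to its click at 2.6 mm.
- board: White plastic cutting board, 340 x 270 x 15 mm, fixed on the table to the left or right of the scale. On it stand the tin (near the robot, lengthwise left to right) and beyond it the two whole figs and two fig halves, mixed, in two rows of two, centres over 60 mm apart. Origin at the centre of its underside, top 15 mm above the table; x away from the robot, y to the left.
- tin: Empty narrow bare-metal loaf tin, open on top: outside 180 mm long (its x), 60 mm wide (its y), 50 mm high, walls and floor 3 mm, rolled rim, about 200 g. Origin at the centre of its underside. Picked across its 60 mm width.
- fig_a: A whole dark purple fig standing upright, stem up: 41 mm thick at 14 to 22 mm above its foot, flat foot 24 mm across, narrowing above to the stem, 51 mm high, about 50 g. Origin at the centre of its foot.
- fig_a_mid (a point): Centre of fig_a's thick part, 20 mm above its foot.
- fig_b: The other whole fig, the same as fig_a. Origin at the centre of its foot.
- fig_b_mid (a point): Centre of fig_b's thick part, 20 mm above its foot.
- half_a: Bystander: a fig half, cut face up, 41 mm across and 18 mm high. Origin at the centre of its underside.
- half_b: Bystander: another fig half, the same. Origin at the centre of its underside.
- ramekin: Bystander: small white ceramic dish, 84 mm across, 45 mm high, beyond the board and scale. Origin at the centre of its underside.
- palette_knife: Bystander: spatula with a wooden handle, 240 mm long, lying at the left side of the table.
- brush: Bystander: pastry brush with a wooden handle, 200 mm long, lying at the right side of the table.
Mind the look-alikes: they are no part of the job. Several things have the shape of the tin; the one meant has the colours described above. Leave any white look-alike of the fig_a alone.

How it is judged:
By the outcome, as a careful person would: the job done as asked, in the order asked, and still so for the second after the job is handed in, with the robot touching nothing.
It also fails if it takes over 72 s, if anything falls off the work surface, if the arm or the gripper's body presses on something with over 40 N, if the wrist force passes 120 N, or if a joint passes its speed limit or range.

ROBOT

A 6-joint arm with a two-finger parallel gripper is mounted at the origin on the work surface. World frame = base frame: x ahead of the robot, y to its left, z up, the work surface at z = 0. Lengths are in mm, angles in degrees, forces in N, time in s.
With the tool pointing down it reaches from about 350 to 850 mm from the base axis. Payload 8.1 kg.
Tool frame: the origin (TCP) lies at the centre of the arm's flange, where the gripper is bolted on; the fingertips stand 173 mm ahead of it and the grasp point (between the pads) lies 155 mm ahead of it; z points along the fingers, y is the line along which they close (so a half turn about z gives the same grasp; the last joint's range is limited). The gripper opens to 85 mm and grips with 20 to 120 N. Pads are 22 mm wide; open, the fingers measure 114 mm over their backs; the gripper's body (76 mm by 85 mm) begins 54 mm behind the grasp point. The pads swing forward as they close: fully open they stand 13 mm farther back than shut.
Start: joints at [72.17, 7.471, 85.268, -0, 87.261, -4.893], TCP at [134.309, 584.78, 404.692] pointing down, gripper open.
Joint ranges: [-169.43, 169.43], [-51.17, 129.36], [1.28, 143.12], [-76.62, 256.62], [0, 156.53], [-152.29, 152.29]. Speed limits (degrees/s): [136.94, 136.94, 159.86, 180, 180, 180].

INTERFACE

Orientations are given as [roll, pitch, yaw] about the fixed x, y, z axes, in that order (R = Rz(yaw) Ry(pitch) Rx(roll)).
In Python, from bench import * gives the robot as it stands.
- The arm moves only by the shell command python3 -m jog 'ROWS' [FORCE]. ROWS is text: rows parted by semicolons, each of 7 numbers parted by spaces: the shift along the tool's x, y, z scaled (see below), then the turn, a rotation vector about the tool's x, y, z scaled (see below), then the closure, from -1 (fully open) to 1 (shut). In form: tx ty tz wx wy wz hand; .... A call has 1 to 5 rows; each row shifts and turns the commanded pose from where the row before left it, along the tool's axes as they then stand; what a row does not reach is not made up. The controller multiplies each number of a shift by 0.1 m and each number of a turn by 60 degrees. A row lasts 1/8 s, in which the tool goes at most 62.5 mm and 10.7 degrees, less where a joint would pass 70% of its speed; a pose out of reach is approached as far as the arm can. A call with a number of a shift or a turn outside -1 to 1 is refused whole. A call with a gripper value outside its range is refused whole. The fingers move at their own pace and stop on an object; FORCE is the grip in N (left out, the last holds). Time passes only in rows, so rows that do not move let the fingers close. It gives the time, the measured TCP pose, the force, the opening and the grip force at its end, in the units of the state.
- sense(): the state, without advancing time (a new reading comes with each control period).
- snapshot(name): name is "scene" or "top" or "wrist"; returns a dict with "img" (400x640x3 uint8, red, green, blue), "fx", "fy", "cx", "cy" (pixels), "dist" ([k1, k2, p1, p2, k3] as OpenCV has them; the pictures are not rectified), "extrinsics" (4x4, takes a point from camera to world coordinates). Camera axes: x right, y down, z forward; pixel columns grow to the right and rows downward; lengths in mm; the calibration is good to about 2 mm. A picture is of the moment at which its call begins. There is no depth.
- hand_in(): hands the job in; it is judged then, once.
The state is a dict: "time": time; "joint_pos": joint angles; "qd": joint speeds; "joint_efforts": joint torques, N m; "tool_pos": TCP position; "tcp_rot": TCP orientation; "ft_force": force on the tool from outside, world axes, zero at the start; "wrist_torque": the same for the moment, N m; "finger_gap": finger opening in mm; "grip_force": force on a finger pad.
Only numpy, scipy, OpenCV 4.12 (cv2) and the standard library are available. Lean on these libraries where they do the work, as an engineer would, in place of code of your own. Each camera call takes 0.05 s, during which the arm holds its last target. There are 200 camera calls.

## Working session

There is one attempt and no reset: what is moved stays moved. The work goes in short steps, Python scripts to look and compute and a shell command to move; the robot and the scene stay as the last step left them, time stands still between calls to the robot, and variables do not carry over. Pictures are saved under pics/ and viewed, at most 10 in all, crops included, and the job is handed in when it is done.

```bash
mkdir -p pics; ls; python3 - <<'E'
from bench import *
import cv2,pickle
s=sense();print({k:s[k] for k in("time","tool_pos","tcp_rot","finger_gap","ft_force")})
for n in("scene","top","wrist"):
    d=snapshot(n);pickle.dump(d,open(f"pics/{n}0.pkl","wb"));cv2.imwrite(f"pics/{n}0.png",d["img"][:,:,::-1])
    print(n,d["fx"],d["cx"],d["cy"],d["dist"],d["extrinsics"])
E
```

```text
pics
{'time': 0.0, 'tool_pos': array([134.24885872, 584.54811026, 403.61919577]), 'tcp_rot': array([-1.79891412e+02, -8.08040089e-03,  1.67063547e+02]), 'finger_gap': 85.10013802265323, 'ft_force': array([0.76135921, 0.78758709, 0.41022077])}
scene 453.10748177991184 323.8052715380515 205.65667577555539 [-0.08276021  0.          0.          0.          0.        ] [[-4.12122406e-01  4.68833122e-01 -7.81249401e-01  1.48821247e+03]
 [ 9.11128487e-01  2.12116994e-01 -3.53342980e-01  4.34623068e+02]
 [ 5.73815836e-05 -8.57439143e-01 -5.14585379e-01  7.16911752e+02]
 [ 0.00000000e+00  0.00000000e+00  0.00000000e+00  1.00000000e+00]]
top 509.79782609900724 319.2179575319915 204.22854690069488 [-0.16491469  0.          0.          0.          0.        ] [[ 1.39536313e-02 -9.96951389e-01  7.67673386e-02  3.58289704e+02]
 [-9.99902642e-01 -1.39090753e-02  1.11506982e-03 -1.53121210e+01]
 [-4.39077167e-05 -7.67754240e-02 -9.97048410e-01  1.92912590e+03]
 [ 0.00000000e+00  0.00000000e+00  0.00000000e+00  1.00000000e+00]]
wrist 352.670753817644 319.7544623607564 205.64580851031675 [-0.07452641  0.          0.          0.          0.        ] [[ 2.23815172e-01  9.28826686e-01  2.95275729e-01  5.84712998e+01]
 [ 9.74630692e-01 -2.12881288e-01 -6.91127418e-02  6.01966541e+02]
 [-1.33508152e-03  3.03253268e-01 -9.52909058e-01  3.72533835e+02]
 [ 0.00000000e+00  0.00000000e+00  0.00000000e+00  1.00000000e+00]]
```

View pics/top0.png

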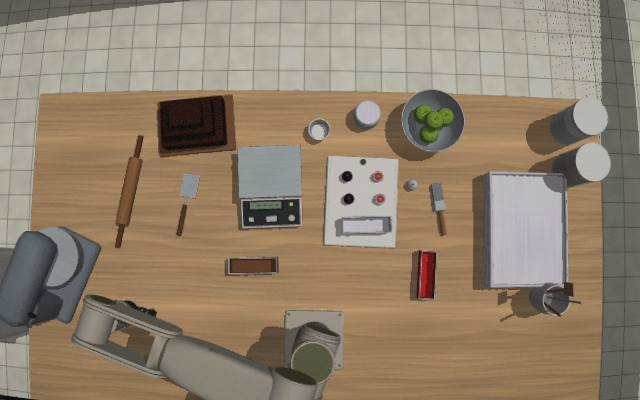

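View pics/scene0.png

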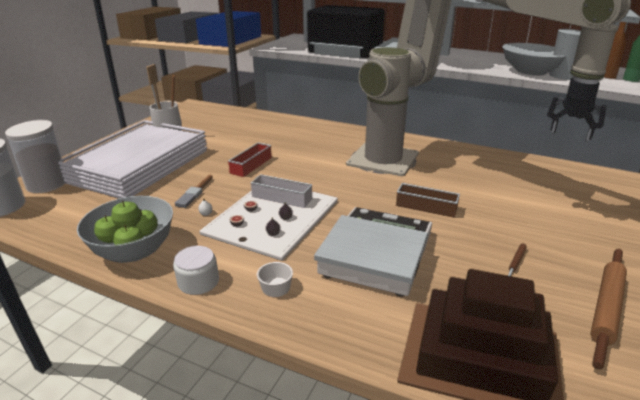

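The top view shows three tins: brown at (252,266), red at (427,275) and bare metal on the board at (363,226). The bare-metal one fits. There are dark whole figs at (347,177) and (348,199), halves at (378,177) and (378,200), and a white look-alike at (412,185). I'll confirm these in an enlarged crop.

```bash
python3 - <<'E'
import cv2
i=cv2.imread("pics/top0.png")[138:254,228:408]
cv2.imwrite("pics/crop0.png",cv2.resize(i,None,fx=4.4,fy=4.4,interpolation=cv2.INTER_CUBIC))
E
```

```text
(no output)
```

View pics/crop0.png

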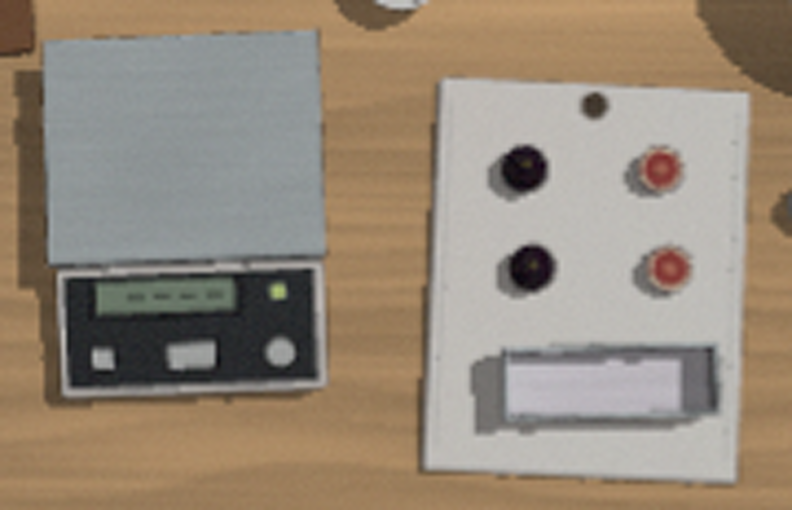

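The crop confirms it: bare-metal tin in the crop at about (610,385), purple figs at (525,168) and (531,268), red cut halves to their right. Keys from left to right: square (103,358), oblong (191,355), round (280,352).

```bash
cat > h.py <<'E'
import numpy as np,cv2,pickle
from scipy.spatial.transform import Rotation as R
def K(d):return np.array([[d["fx"],0,d["cx"]],[0,d["fy"],d["cy"]],[0,0,1.]])
def ray(d,uv,z):
    p=cv2.undistortPoints(np.array(uv,float).reshape(-1,1,2),K(d),np.array(d["dist"])).reshape(-1,2)
    E=np.array(d["extrinsics"]);r=np.c_[p,np.ones(len(p))]@E[:3,:3].T;t=E[:3,3]
    return t+r*((z-t[2])/r[:,2])[:,None]
def proj(d,P):
    E=np.linalg.inv(d["extrinsics"]);P=np.atleast_2d(P).astype(float)
    return cv2.projectPoints(P,cv2.Rodrigues(E[:3,:3])[0],E[:3,3],K(d),np.array(d["dist"]))[0].reshape(-1,2)
E
python3 - <<'E'
from h import *
np.set_printoptions(precision=1,suppress=True)
d=pickle.load(open("pics/top0.pkl","rb"))
f=lambda L,z:ray(d,[(228+u/4.4-.4,138+v/4.4-.4) for u,v in L],z)[:,:2]
for n,L,z in[("pan",[(43,42),(319,30),(327,253),(48,263)],75),("board",[(440,78),(750,93),(737,483),(422,470)],15),
 ("tinrim",[(503,347),(718,345),(718,412),(503,424)],65),("figs",[(525,168),(531,268)],38),("halves",[(660,170),(668,269)],33),("keys",[(103,358),(191,355),(280,352)],52)]:
    P=f(L,z);print(n,P.tolist(),P.mean(0),"edges",np.linalg.norm(P-np.roll(P,-1,0),axis=1), "ang",np.degrees(np.arctan2(*(P[0]-P[1])))) 
E
```

```text
pan [[708.8261482999291, 292.7968566008982], [721.4176355090907, 60.39602950826978], [533.6138801289393, 50.4299459676657], [522.130741487935, 283.04131486141523]] [621.5 171.7] edges [232.7 188.1 232.9 187. ] ang -3.1012557139403856
board [[692.4588179381817, -42.418005533385475], [683.7822067246398, -311.2572294667198], [346.9767040097869, -300.70157052813545], [354.8722499994739, -31.35592901258765]] [ 519.5 -171.4] edges [269.  337.  269.5 337.8] ang 1.8485423864538162
tinrim [[458.0414957316855, -96.97896191858553], [462.088150718508, -276.67626944567706], [406.17899821492324, -276.951940255268], [394.003893968065, -97.69234043158248]] [ 430.1 -187.1] edges [179.7  55.9 179.7  64. ] ang -1.29004198314422
figs [[612.0469628004147, -115.30662351726778], [526.7775196168883, -121.1753260070018]] [ 569.4 -118.2] edges [85.5 85.5] ang 86.06280467032326
halves [[612.7881225396936, -230.99841882101992], [528.0354480418313, -238.16217075584464]] [ 570.4 -234.6] edges [85.1 85.1] ang 85.16853687376347
keys [[444.6800896486085, 238.11996058013924], [448.3153070995848, 163.98789089469494], [451.92613329970146, 89.27793310465394]] [448.3 163.8] edges [ 74.2  74.8 149. ] ang -2.8073667879736006
```

Sizes match: the pan measures 232x188, the board 269x337 and the key spacing is 74. I'll turn to yaw 90 so tool x = world y, tool y = world x and tool z = down, then look at the scale and the board from the wrist camera.

```bash
python3 -m jog '0 0 0 0 0 .1605 -1;0 0 0 0 0 .1605 -1;0 0 0 0 0 .1605 -1;0 0 0 0 0 .1605 -1;0 0 0 0 0 .1605 -1' 
python3 -m jog '0 0 0 0 0 .1605 -1;0 0 0 0 0 .1605 -1;0 0 0 0 0 .1605 -1;-.4 .5 0 0 0 0 -1;-.4 .5 0 0 0 0 -1'
python3 -m jog '-.4 .5 0 0 0 0 -1;-.4 .5 0 0 0 0 -1;-.4 .5 0 0 0 0 -1;-.4 .5 0 0 0 0 -1;-.55 .1 0 0 0 0 -1'
python3 -m jog '-.55 .1 0 0 0 0 -1;-.55 .1 0 0 0 0 -1;0 0 0 0 0 0 -1;0 0 0 0 0 0 -1'
cat > snap.py <<'E'
import sys;from bench import *;from h import *
d=snapshot("wrist");n=sys.argv[1];pickle.dump(d,open(f"pics/{n}.pkl","wb"));cv2.imwrite(f"pics/{n}.png",d["img"][:,:,::-1])
E
python3 snap.py w1
python3 -m jog '-.6 0 0 0 0 0 -1;-.6 0 0 0 0 0 -1;-.6 0 0 0 0 0 -1;-.6 0 0 0 0 0 -1;-.6 0 0 0 0 0 -1'
python3 -m jog '-.5 0 0 0 0 0 -1;0 0 0 0 0 0 -1;0 0 0 0 0 0 -1'
python3 snap.py w2
python3 - <<'E'
from bench import *
for i in range(2):
    s=sense();print(s["time"],s["tool_pos"],s["tcp_rot"],s["joint_pos"])
E
```

```text
time: 0.78
tool_pos: [134.3, 584.7, 404.2]
tcp_rot: [-180.0, 0.0, 118.6]
ft_force: [-0.3, -0.5, 0.4]
finger_gap: 85.6
grip_force: 0.0
time: 1.4
tool_pos: [232.3, 506.0, 404.2]
tcp_rot: [-180.0, 0.0, 90.1]
ft_force: [1.2, 0.6, -0.7]
finger_gap: 85.3
grip_force: 0.0
time: 2.02
tool_pos: [439.3, 293.9, 403.8]
tcp_rot: [-180.0, 0.0, 90.0]
ft_force: [0.3, -1.2, 0.7]
finger_gap: 85.2
grip_force: 0.0
time: 2.52
tool_pos: [457.3, 185.7, 404.6]
tcp_rot: [-180.0, -0.0, 90.0]
ft_force: [0.2, -0.4, -0.4]
finger_gap: 86.0
grip_force: 0.0
time: 3.2
tool_pos: [457.7, -114.7, 404.8]
tcp_rot: [180.0, -0.0, 90.2]
ft_force: [1.1, -0.2, 0.4]
finger_gap: 85.5
grip_force: 0.0
time: 3.58
tool_pos: [457.9, -163.3, 404.4]
tcp_rot: [-180.0, -0.1, 90.1]
ft_force: [0.3, 0.0, -0.1]
finger_gap: 85.1
grip_force: 0.0
3.625 [ 457.89151881 -162.9390323   404.49567943] [-1.79981995e+02 -4.07911842e-02  9.01347600e+01] [-2.56464533e+01 -1.04337782e+01  1.02883891e+02  2.89256233e-02
  8.75838415e+01 -2.57824477e+01]
3.625 [ 457.89151881 -162.9390323   404.49567943] [-1.79981995e+02 -4.07911842e-02  9.01347600e+01] [-2.56464533e+01 -1.04337782e+01  1.02883891e+02  2.89256233e-02
  8.75838415e+01 -2.57824477e+01]
```

View pics/w1.png

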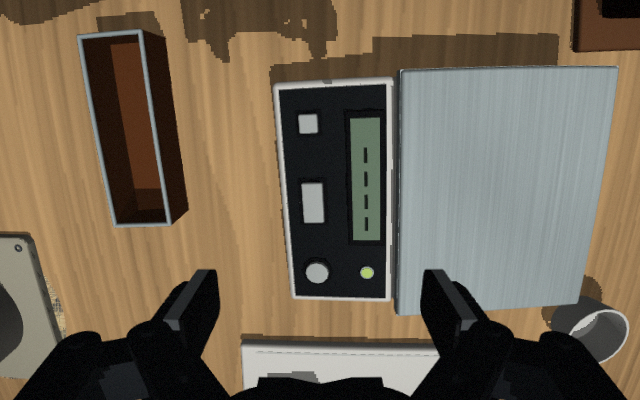

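View pics/w2.png

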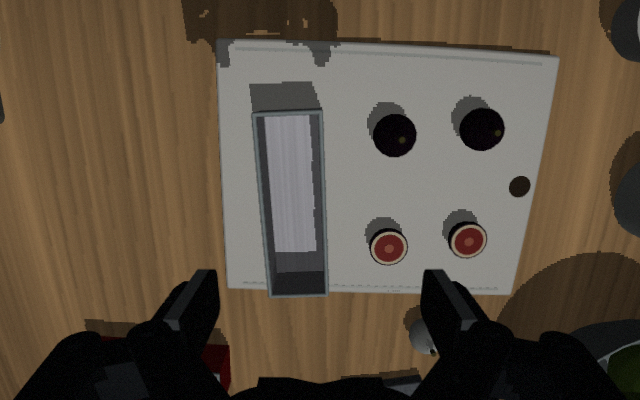

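w1 shows the square key at (308,124), tare at (313,203), store at (317,272) and the pan corners (400,70) to (579,302). w2 shows the tin rim corners (253,112), (323,110), (327,294), (268,297) and the figs at (395,135) and (482,129).

```bash
python3 - <<'E'
from h import *
np.set_printoptions(precision=1,suppress=True)
d1=pickle.load(open("pics/w1.pkl","rb"));d2=pickle.load(open("pics/w2.pkl","rb"))
for n,d,L,z in[("pan",d1,[(400,70),(617,66),(579,302),(398,314)],75),("keys",d1,[(308,124),(313,203),(317,272)],52),("board",d2,[(218,39),(558,58),(512,294),(229,288)],15),
 ("tinrim",d2,[(253,112),(323,110),(327,294),(268,297)],65),("figs",d2,[(395,135),(482,129)],35),("halves",d2,[(389,247),(469,240)],33)]:
    P=ray(d,L,z)[:,:2];print(n,P.tolist(),P.mean(0),"edges",np.linalg.norm(P-np.roll(P,-1,0),axis=1))
P=ray(d2,[(288,111),(297.5,295.5)],65);v=P[0]-P[1];print("tin yaw off +y",np.degrees(np.arctan2(-v[0],v[1])))
# fig silhouettes by threshold, fitted by projecting fig profile
g=d2["img"].astype(int).sum(2)
for c in[(395,135),(482,129)]:
    m=(g<110).astype(np.uint8);n,l,st,ce=cv2.connectedComponentsWithStats(m);k=l[c[1],c[0]];print(st[k],ce[k],ray(d2,[ce[k]],37))
E
```

```text
pan [[521.6094174698352, 282.76215331809476], [708.6840182267122, 292.38216090953637], [724.0347801920252, 64.38317430564325], [535.0030985760959, 55.43378521552566]] [622.3 173.7] edges [187.3 228.5 189.2 227.7]
keys [[446.7088970520201, 237.94873954738895], [450.7355817744329, 164.0161149469448], [454.32908916986804, 90.40285435027798]] [450.6 164.1] edges [ 74.   73.7 147.7]
board [[361.23030110031107, -33.766749224882425], [692.6895531930535, -45.936481393357944], [687.6020816834754, -309.4600330761153], [352.50935688453984, -299.59966856673805]] [ 523.5 -172.2] edges [331.7 263.6 335.2 266. ]
tinrim [[400.7538068994935, -99.65954296908149], [460.38531091760984, -98.12240674575264], [465.1543847202001, -276.01989177453856], [405.8442791262121, -279.7318788311913]] [ 433.  -188.4] edges [ 59.7 178.   59.4 180.1]
figs [[529.3125216831119, -122.1227829709215], [613.3553902185469, -115.40516938649164]] [ 571.3 -118.8] edges [84.3 84.3]
halves [[530.9415724714987, -239.0708099256533], [616.0824802529021, -231.37707226399164]] [ 573.5 -235.2] edges [85.5 85.5]
tin yaw off +y 1.5818448654288066
[ 373  114   43   43 1425] [394.1 134.8] [[ 528.  -121.7   37. ]]
[ 459  108   45   43 1480] [481.2 128.7] [[ 611.7 -115.    37. ]]
```

Both views agree to about 2 mm: tin (433,-188) at yaw +1.6°, pan (622,172.5) at yaw about 3°, figs (528,-122) and (612,-115), tare key (449.5,164). I'll grasp the tin.

```bash
python3 -m jog '-.25 -.25 0 0 0 -.027 -1;0 0 .5 0 0 0 -1;0 0 .5 0 0 0 -1;0 0 .5 0 0 0 -1;0 0 .3 0 0 0 -1' 35
python3 -m jog '0 0 .27 0 0 0 -1;0 0 0 0 0 0 -1;0 0 0 0 0 0 1;0 0 0 0 0 0 1;0 0 0 0 0 0 1'
python3 -m jog '0 0 0 0 0 0 1;0 0 0 0 0 0 1;0 0 0 0 0 0 1'
```

```text
time: 4.25
tool_pos: [432.0, -187.0, 222.0]
tcp_rot: [-179.9, -0.1, 91.8]
ft_force: [0.5, 0.3, -0.2]
finger_gap: 85.2
grip_force: 0.0
time: 4.88
tool_pos: [433.4, -189.5, 199.5]
tcp_rot: [179.8, 0.1, 91.7]
ft_force: [0.8, 3.4, 7.5]
finger_gap: 59.8
grip_force: 40.1
time: 5.25
tool_pos: [433.4, -189.6, 199.5]
tcp_rot: [179.8, 0.1, 91.7]
ft_force: [0.7, 3.4, 6.9]
finger_gap: 59.3
grip_force: 40.2
```

```bash
python3 -m jog '0 0 -.2 0 0 0 1;0 0 -.4 0 0 0 1;0 0 -.4 0 0 0 1;0 0 -.3 0 0 0 1;.4 .2 0 0 0 -.023 1'
python3 -m jog '.45 .25 0 0 0 0 1;.45 .25 0 0 0 0 1;.45 .25 0 0 0 0 1;.45 .25 0 0 0 0 1;.45 .25 0 0 0 0 1'
python3 -m jog '.45 .25 0 0 0 0 1;.4 .22 0 0 0 0 1;.1 .1 0 0 0 0 1;0 0 0 0 0 0 1;0 0 0 0 0 0 1'
python3 snap.py w3
```

```text
time: 5.88
tool_pos: [452.0, -150.6, 331.7]
tcp_rot: [179.7, 0.2, 92.8]
ft_force: [1.5, 0.1, -2.5]
finger_gap: 59.7
grip_force: 39.3
time: 6.5
tool_pos: [564.7, 84.0, 328.0]
tcp_rot: [180.0, 0.0, 93.0]
ft_force: [-0.5, -0.4, -1.0]
finger_gap: 59.5
grip_force: 39.2
time: 7.12
tool_pos: [615.9, 179.2, 327.5]
tcp_rot: [-180.0, 0.0, 93.0]
ft_force: [0.7, -1.3, -2.0]
finger_gap: 59.7
grip_force: 39.2
```

View pics/w3.png

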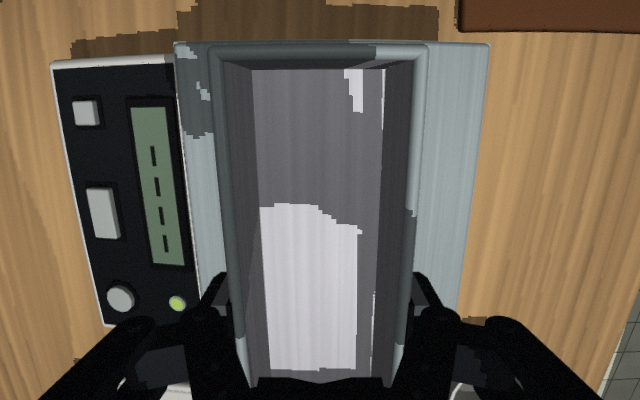

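The tin is held level over the pan, with keys at (86,112), (103,213), (120,298) and pan left corners (175,42), (489,44). Next I'll check the tin's offset in the hand and the pan's left edge.

```bash
python3 - <<'E'
from h import *
np.set_printoptions(precision=1,suppress=True)
d=pickle.load(open("pics/w3.pkl","rb"))
print("pan L corners",ray(d,[(175,42),(489,44)],75)[:,:2]);print("keys",ray(d,[(86,112),(103,213),(120,298)],52)[:,:2])
print("tin far rim",ray(d,[(212,46),(426,45)],193)[:,:2])
yaw=np.radians(3);M=np.array([[np.cos(yaw),-np.sin(yaw)],[np.sin(yaw),np.cos(yaw)]])
print("pan from corners",ray(d,[(175,42),(489,44)],75)[:,:2].mean(0)-M@[0,116],"keys->pan: see x diff")
print("tin centre",ray(d,[(212,46),(426,45)],193)[:,:2].mean(0)-M@[0,90])
E
```

```text
pan L corners [[524.8 283. ]
 [710.3 292. ]]
keys [[449.4 239. ]
 [452.7 164.8]
 [456.1  91.2]]
tin far rim [[581.4 268.2]
 [640.  271.5]]
pan from corners [623.6 171.7] keys->pan: see x diff
tin centre [615.4 180. ]
```

```bash
python3 -m jog '-.083 .066 0 0 0 0 1;0 0 .2 0 0 0 1;0 0 .2 0 0 0 1;0 0 .2 0 0 0 1;0 0 0 0 0 0 1'
python3 -m jog '0 0 .03 0 0 0 1;0 0 .02 0 0 0 1;0 0 0 0 0 0 1'
python3 -m jog '0 0 .015 0 0 0 1;0 0 0 0 0 0 1'
```

```text
time: 7.8
tool_pos: [621.7, 172.3, 263.7]
tcp_rot: [-179.6, 0.0, 93.0]
ft_force: [0.0, -0.3, -1.8]
finger_gap: 59.5
grip_force: 39.1
time: 8.18
tool_pos: [623.4, 172.5, 263.3]
tcp_rot: [179.9, -0.0, 93.0]
ft_force: [-0.4, -0.4, -3.0]
finger_gap: 59.5
grip_force: 39.1
time: 8.43
tool_pos: [623.2, 172.4, 261.3]
tcp_rot: [180.0, -0.0, 93.0]
ft_force: [-1.0, -0.3, -1.8]
finger_gap: 59.5
grip_force: 39.1
```

```bash
for i in 1 2; do :; done; python3 -m jog '0 0 .01 0 0 0 1;0 0 0 0 0 0 1'
python3 -m jog '0 0 .01 0 0 0 1;0 0 0 0 0 0 1' | grep -E 'pos|force'
```

```text
time: 8.68
tool_pos: [623.2, 172.4, 260.1]
tcp_rot: [-180.0, 0.0, 93.0]
ft_force: [0.4, 0.5, -2.1]
finger_gap: 59.5
grip_force: 39.1
tool_pos: [623.3, 172.5, 259.7]
ft_force: [-1.8, 0.6, 1.9]
grip_force: 39.5
```

```bash
python3 -m jog '0 0 0 0 0 0 -1;0 0 0 0 0 0 -1;0 0 0 0 0 0 -1;0 0 0 0 0 0 -1;0 0 -.3 0 0 0 -1' | grep -E 'pos|force|gap'
python3 -m jog '0 0 -.5 0 0 0 -1;0 -.4 0 0 0 0 1;0 -.4 0 0 0 0 1;0 -.4 0 0 0 0 1;0 -.4 0 0 0 0 1' 30| grep -E 'pos|force|gap'
python3 -m jog '0.008 -.372 0 0 0 0 1;0 0 0 -.133 0 0 1;0 0 .3 0 0 0 1;0 0 .2 0 0 0 1;0 0 0 0 0 0 1'
python3 snap.py w4;python3 - <<'E'
from bench import *
s=sense();print(s["tool_pos"],s["tcp_rot"])
from h import *
T=R.from_euler("xyz",s["tcp_rot"],degrees=True);tip=s["tool_pos"]+T.apply([0,0,173]);print("tip",tip)
print("tool delta to key:",T.inv().apply(np.array([450.8,164.2,52])-tip))
E
```

```text
tool_pos: [621.9, 172.1, 286.1]
ft_force: [-0.4, 0.1, 1.0]
finger_gap: 85.3
grip_force: 0.0
tool_pos: [462.2, 163.9, 339.2]
ft_force: [0.0, 1.0, 0.7]
finger_gap: 12.5
grip_force: 0.0
time: 10.8
tool_pos: [432.3, 163.0, 288.2]
tcp_rot: [172.2, 0.0, 93.0]
ft_force: [-0.5, -0.1, 0.1]
finger_gap: 0.5
grip_force: 0.0
[432.87578283 163.07880008 289.42130616] [1.72096753e+02 1.67623828e-02 9.30211176e+01]
tip [456.63298115 164.28244083 118.06452405]
tool delta to key: [  0.24442304 -14.85775867  64.63543198]
```

View pics/w4.png

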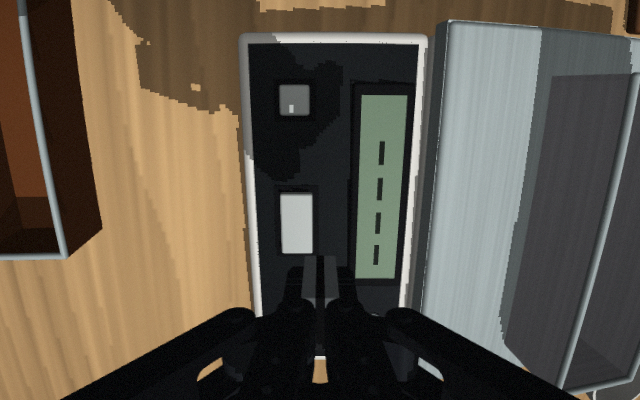

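The shut fingertips are at (322,265), the tare key centre at (297,223) and the square key at (294,100). I'll refine the key position from here and check the tin on the pan.

```bash
python3 - <<'E'
from h import *
np.set_printoptions(precision=1,suppress=True)
d=pickle.load(open("pics/w4.pkl","rb"))
print(ray(d,[(297,223),(294,100)],52)[:,:2])
t=pickle.load(open("pics/top0.pkl","rb"))
from bench import *
t=snapshot("top");cv2.imwrite("pics/c5.png",cv2.resize(t["img"][138:254,228:408,::-1],None,fx=4.4,fy=4.4,interpolation=cv2.INTER_CUBIC))
E
```

```text
[[450.2 164.9]
 [446.  238.2]]
```

View pics/c5.png

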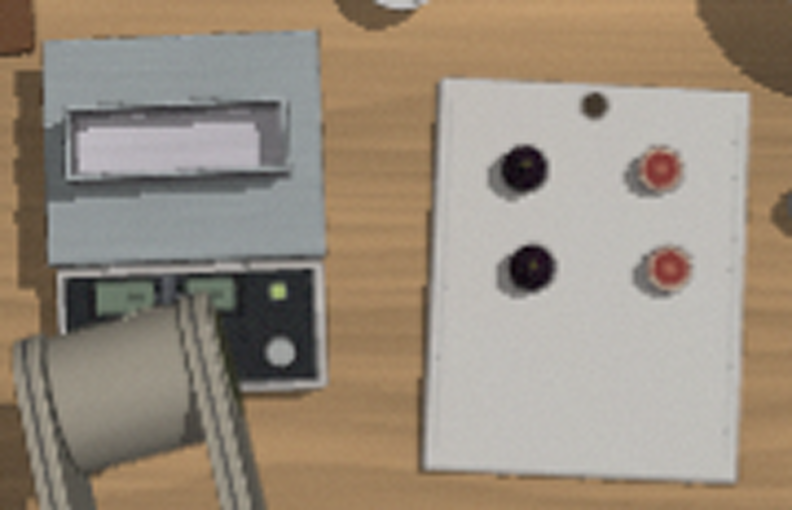

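The tin stands centred on the pan, corners about (66,108) to (288,172) in the crop, lengthwise left-right. Approaching the tare key.

```bash
python3 -m jog '0.005 -.152 .2 0 0 0 1;0 0 .2 0 0 0 1;0 0 .17 0 0 0 1;0 0 0 0 0 0 1;0 0 0 0 0 0 1' | grep -E 'pos|ft'
for i in 1; do :; done
python3 -m jog '0 0 .02 0 0 0 1;0 0 0 0 0 0 1' | grep -E 'pos|ft'
python3 -m jog '0 0 .015 0 0 0 1;0 0 0 0 0 0 1' | grep -E 'pos|ft'
python3 -m jog '0 0 .01 0 0 0 1;0 0 0 0 0 0 1' | grep -E 'pos|ft'
```

```text
tool_pos: [426.6, 163.5, 232.5]
ft_force: [-1.1, 0.3, 0.3]
tool_pos: [426.5, 163.4, 229.7]
ft_force: [-0.3, 0.6, 0.7]
tool_pos: [426.4, 163.3, 227.6]
ft_force: [-1.2, 0.2, 0.2]
tool_pos: [426.6, 163.3, 226.5]
ft_force: [-0.7, -0.2, 0.4]
```

```bash

python3 -m jog '0 0 .01 0 0 0 1;0 0 0 0 0 0 1' | grep -E 'pos|ft'
python3 -m jog '0 0 .007 0 0 0 1;0 0 0 0 0 0 1' | grep -E 'pos|ft'
python3 -m jog '0 0 .005 0 0 0 1;0 0 0 0 0 0 1' | grep -E 'pos|ft'
python3 -m jog '0 0 .005 0 0 0 1;0 0 0 0 0 0 1' | grep -E 'pos|ft'
```

```text
tool_pos: [426.7, 163.3, 225.6]
ft_force: [-0.0, -0.8, -0.4]
tool_pos: [426.9, 163.3, 224.9]
ft_force: [-0.7, 0.8, 0.5]
tool_pos: [426.9, 163.3, 224.4]
ft_force: [0.4, -0.8, 0.1]
tool_pos: [427.0, 163.3, 223.9]
ft_force: [-1.3, -0.7, 0.2]
```

```bash

python3 -m jog '0 0 .005 0 0 0 1;0 0 0 0 0 0 1' | grep -E 'pos|ft'
python3 -m jog '0 0 .005 0 0 0 1;0 0 0 0 0 0 1' | grep -E 'pos|ft'
python3 -m jog '0 0 .005 0 0 0 1;0 0 0 0 0 0 1' | grep -E 'pos|ft'
```

```text
tool_pos: [427.1, 163.4, 223.5]
ft_force: [-0.8, -0.2, -0.3]
tool_pos: [427.2, 163.4, 223.1]
ft_force: [-2.3, -0.1, 2.3]
tool_pos: [427.3, 163.4, 222.6]
ft_force: [-2.6, -0.9, 4.3]
```

```bash

python3 -m jog '0 0 .005 0 0 0 1;0 0 0 0 0 0 1' | grep -E 'pos|ft'
python3 -m jog '0 0 .005 0 0 0 1;0 0 0 0 0 0 1' | grep -E 'pos|ft'
```

```text
tool_pos: [427.3, 163.4, 222.1]
ft_force: [-2.2, -1.0, 5.6]
tool_pos: [427.4, 163.4, 221.7]
ft_force: [-1.9, -2.3, 4.9]
```

```bash

python3 -m jog '0 0 .005 0 0 0 1;0 0 0 0 0 0 1' | grep -E 'pos|ft'
python3 -m jog '0 0 .005 0 0 0 1;0 0 0 0 0 0 1' | grep -E 'pos|ft'
```

```text
tool_pos: [427.5, 163.4, 221.1]
ft_force: [-3.2, -0.8, 4.9]
tool_pos: [427.5, 163.3, 220.5]
ft_force: [-1.5, -1.8, 3.6]
```

```bash

python3 -m jog '0 0 .004 0 0 0 1;0 0 0 0 0 0 1' | grep -E 'pos|ft'
python3 -m jog '0 0 -.05 0 0 0 1;0 0 -.2 0 0 0 1;0 0 0 0 0 0 1' | grep -E 'pos|ft'
python3 - <<'E'
from bench import *;from h import *
t=snapshot("wrist");cv2.imwrite("pics/w6.png",t["img"][:,:,::-1])
E
```

```text
tool_pos: [427.6, 163.3, 220.1]
ft_force: [-1.1, -1.1, 3.8]
tool_pos: [424.6, 163.4, 246.2]
ft_force: [0.3, -0.1, -0.5]
```

View pics/w6.png

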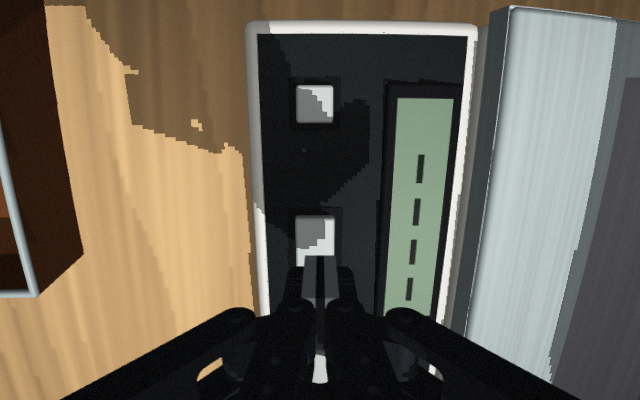

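The tare key clicked (force peaked near 6 N, fell to 3.8 N at about 3.3 mm travel) and came back up. On to the near fig, turning to yaw 183 so the fingers close along the tin's length.

```bash
python3 -m jog '0 0 -.3 .133 0 0 1;0 0 -.5 0 0 0 1;-.58 .178 -.2 0 0 0 1;-.58 .178 0 0 0 0 -1;-.58 .178 0 0 0 0 -1' | grep -E 'pos|rot'
python3 -m jog '-.58 .178 0 0 0 0 -1;-.58 .178 0 0 0 -.1667 -1;0 0 0 0 0 -.1667 -1;0 0 0 0 0 -.1667 -1;0 0 0 0 0 -.1667 -1' | grep -E 'pos|rot'
python3 -m jog '0 0 0 0 0 -.1667 -1;0 0 0 0 0 -.1667 -1;0 0 0 0 0 -.1667 -1;0 0 0 0 0 -.1667 -1;0 0 0 0 0 -.1667 -1' | grep -E 'pos|rot'
python3 -m jog '0 0 0 0 0 0 -1;0 0 0 0 0 0 -1'
python3 snap.py w7; python3 - <<'E'
from bench import *;from h import *
d=pickle.load(open("pics/w7.pkl","rb"))
s=sense();T=R.from_euler("xyz",s["tcp_rot"],degrees=True)
g=d["img"].astype(int).sum(2);n,l,st,ce=cv2.connectedComponentsWithStats((g<110).astype(np.uint8))
for p in((528,-122),(612,-115)):
    uv=proj(d,[*p,37])[0];print("pred uv",uv)
    if 0<uv[0]<640 and 0<uv[1]<400:
        k=l[int(uv[1]),int(uv[0])];P=ray(d,[ce[k]],37)[0];print(k,st[k],ce[k],P,"tool delta",T.inv().apply(P-s["tool_pos"]))
E
```

```text
tool_pos: [482.3, -8.3, 343.8]
tcp_rot: [180.0, -0.0, 93.1]
tool_pos: [523.5, -121.0, 342.6]
tcp_rot: [-180.0, -0.1, 133.3]
tool_pos: [523.5, -120.6, 342.7]
tcp_rot: [180.0, -0.1, -176.6]
time: 17.82
tool_pos: [523.6, -120.6, 343.5]
tcp_rot: [180.0, -0.0, -177.2]
ft_force: [0.6, 0.4, 0.0]
finger_gap: 85.5
grip_force: 0.0
pred uv [317.52654485 199.44970061]
488 [ 293  174   49   50 1881] [316.88357257 198.62998405] [ 527.33020185 -122.55564341   37.        ] tool delta [ -3.81249084  -2.11743153 306.67188353]
pred uv [320.93100856 290.12400613]
540 [ 298  266   45   47 1608] [320.31218905 288.72636816] [ 610.60440259 -115.62128203   37.        ] tool delta [-87.32861491   0.66337883 306.62726243]
```

```bash
python3 -m jog '-.038 -.019 .4 0 0 0 -1;0 0 .5 0 0 0 -1;0 0 .45 0 0 0 -1;0 0 .2 0 0 0 -1;0 0 0 0 0 0 -1' 22| grep -E 'pos|ft'
python3 -m jog '0 0 0 0 0 0 1;0 0 0 0 0 0 1;0 0 0 0 0 0 1;0 0 0 0 0 0 1;0 0 0 0 0 0 1'
python3 -m jog '0 0 0 0 0 0 1;0 0 -.2 0 0 0 1;0 0 -.5 0 0 0 1;0 0 -.5 0 0 0 1;0 0 -.4 0 0 0 1'
```

```text
tool_pos: [526.3, -122.0, 187.0]
ft_force: [-0.2, 1.3, -0.3]
time: 19.12
tool_pos: [528.3, -122.6, 190.8]
tcp_rot: [-179.9, 0.1, -177.0]
ft_force: [-1.5, 0.0, 4.7]
finger_gap: 39.5
grip_force: 21.8
time: 19.75
tool_pos: [527.7, -122.4, 352.3]
tcp_rot: [-179.9, 0.2, -177.0]
ft_force: [0.3, 0.1, -0.7]
finger_gap: 40.0
grip_force: 22.5
```

```bash
python3 -m jog '-.184 .55 0 0 0 0 1;-.184 .55 0 0 0 0 1;-.184 .55 0 0 0 0 1;-.184 .55 0 0 0 0 1;-.184 .55 0 0 0 0 1'|grep pos
python3 -m jog '-.184 .55 0 0 0 0 1;0 0 0 0 0 0 1;0 0 0 0 0 0 1;0 0 0 0 0 0 1'
python3 snap.py w8; python3 - <<'E'
from h import *
from bench import *
d=pickle.load(open("pics/top0.pkl","rb"));P=ray(d,[(228+u/4.4-.4,138+v/4.4-.4) for u,v in[(66,108),(290,100),(288,172),(66,181)]],125);print(P,P.mean(0));print(sense()["tool_pos"])
E
```

```text
tool_pos: [605.1, 159.0, 350.1]
time: 20.88
tool_pos: [620.3, 211.8, 349.5]
tcp_rot: [-180.0, 0.0, -177.0]
ft_force: [-0.3, 0.4, -0.8]
finger_gap: 39.9
grip_force: 22.5
[[644.86311559 263.83622911 125.        ]
 [653.48734834  80.90806922 125.        ]
 [594.41731441  81.40932241 125.        ]
 [584.84817947 262.10291739 125.        ]] [619.40398945 172.06413453 125.        ]
[620.30521839 211.64347744 349.5712642 ]
```

View pics/w8.png

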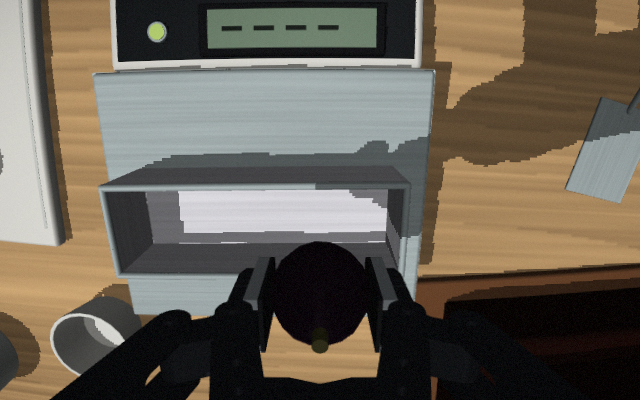

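The fig is held at (320,290) and the tin is below it, with rim corners at (101,186), (119,275) and (409,184). I'll check the tin centre.

```bash
python3 - <<'E'
from h import *
d=pickle.load(open("pics/w8.pkl","rb"));P=ray(d,[(101,186),(119,275),(409,184)],125)[:,:2];print(P, "centre",(P[1]+P[2])/2, np.linalg.norm(P[0]-P[1]),np.linalg.norm(P[0]-P[2]))
E
```

```text
[[598.78597965  83.07990139]
 [656.79148183  86.48903336]
 [588.70446691 260.90202832]] centre [622.74797437 173.69553084] 58.105597526960096 178.10768014115527
```

```bash
python3 -m jog '-.004 -.01 .3 0 0 0 1;0 0 .3 0 0 0 1;0 0 .2 0 0 0 1;0 0 .08 0 0 0 1;0 0 0 0 0 0 1'|grep -E "pos|ft"
python3 -m jog '0 0 .02 0 0 0 1;0 0 .01 0 0 0 1;0 0 0 0 0 0 1'|grep -E "pos|ft"
python3 -m jog '0 0 .01 0 0 0 1;0 0 0 0 0 0 1'|grep -E "pos|ft"
python3 -m jog '0 0 .01 0 0 0 1;0 0 0 0 0 0 1'|grep -E "pos|ft"
```

```text
tool_pos: [620.8, 211.8, 261.2]
ft_force: [-0.3, 0.1, -1.1]
tool_pos: [620.9, 212.1, 258.7]
ft_force: [0.0, 0.7, -1.3]
tool_pos: [620.7, 212.0, 257.1]
ft_force: [-0.2, 1.4, 0.3]
tool_pos: [620.7, 212.0, 256.0]
ft_force: [-0.2, 0.1, 0.2]
```

```bash
python3 -m jog '0 0 .01 0 0 0 1;0 0 0 0 0 0 1'|grep -E "pos|ft"
python3 -m jog '0 0 .008 0 0 0 1;0 0 0 0 0 0 1'|grep -E "pos|ft"
```

```text
tool_pos: [620.7, 212.0, 255.0]
ft_force: [0.6, -0.6, -0.0]
tool_pos: [620.7, 212.0, 254.2]
ft_force: [0.0, 0.3, -1.0]
```

```bash
python3 -m jog '0 0 .006 0 0 0 1;0 0 0 0 0 0 1'|grep -E "pos|ft"
```

```text
tool_pos: [620.8, 212.0, 254.0]
ft_force: [-0.2, 0.4, 1.1]
```

```bash
python3 -m jog '0 0 .006 0 0 0 1;0 0 0 0 0 0 1'|grep -E "pos|ft"
python3 -m jog '0 0 0 0 0 0 -.1;0 0 0 0 0 0 -.27;0 0 0 0 0 0 -.27;0 0 0 0 0 0 -.27'|grep -E "pos|ft|gap"
python3 -m jog '0 0 -.1 0 0 0 -.27;0 0 -.4 0 0 0 -.27;0 0 -.4 0 0 0 -.27;0 0 0 0 0 0 -1;0 0 0 0 0 0 -1'
python3 snap.py w9
```

```text
tool_pos: [620.8, 212.0, 253.9]
ft_force: [-2.6, -0.2, 5.6]
tool_pos: [620.7, 211.9, 253.1]
ft_force: [0.2, -2.7, 0.7]
finger_gap: 54.4
time: 24.55
tool_pos: [620.6, 212.2, 343.4]
tcp_rot: [180.0, 0.0, -177.0]
ft_force: [0.7, -0.5, -0.1]
finger_gap: 85.1
grip_force: 0.0
```

View pics/w9.png

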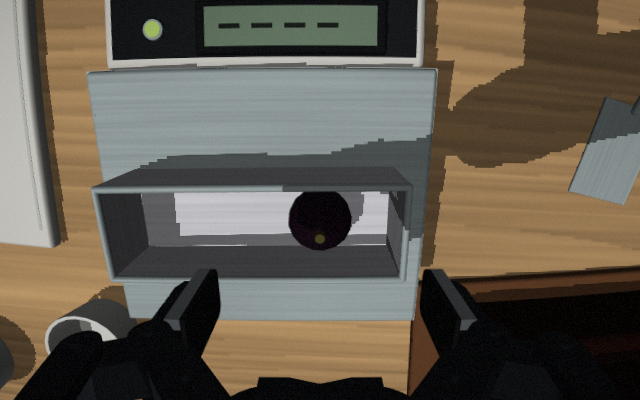

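The fig stands upright in the left part of the tin at (320,220). I've used up (in fact slightly overrun) the picture allowance, so from here I'll check with numbers only. Next, the second fig.

```bash
python3 -m jog '.044 -.544 0 0 0 0 -1;.044 -.544 0 0 0 0 -1;.044 -.544 0 0 0 0 -1;.044 -.544 0 0 0 0 -1;.044 -.544 0 0 0 0 -1'|grep pos
python3 -m jog '.044 -.544 0 0 0 0 -1;0 0 0 0 0 0 -1;0 0 0 0 0 0 -1;0 0 0 0 0 0 -1'|grep -E 'pos|gap'
python3 snap.py w10; python3 - <<'E'
from bench import *;from h import *
d=pickle.load(open("pics/w10.pkl","rb"))
s=sense();T=R.from_euler("xyz",s["tcp_rot"],degrees=True);print(s["tool_pos"])
g=d["img"].astype(int).sum(2);n,l,st,ce=cv2.connectedComponentsWithStats((g<110).astype(np.uint8))
uv=proj(d,[611.5,-115.3,37])[0]
k=l[int(uv[1]),int(uv[0])];P=ray(d,[ce[k]],37)[0];print(uv,st[k],P,"tool delta",T.inv().apply(P-s["tool_pos"]))
E
```

```text
tool_pos: [612.4, -62.3, 341.4]
tool_pos: [611.6, -114.0, 342.4]
finger_gap: 85.2
[ 611.70824766 -113.89685158  342.69086087]
[317.66746722 194.45675184] [ 293  171   50   50 1885] [ 612.1030387  -115.58256159   37.        ] tool delta [ -0.53258211  -1.85210307 305.68968901]
```

```bash
python3 -m jog '-.005 -.018 .4 0 0 0 -1;0 0 .5 0 0 0 -1;0 0 .44 0 0 0 -1;0 0 .2 0 0 0 -1;0 0 0 0 0 0 -1' 22| grep -E 'pos|ft'
python3 -m jog '0 0 0 0 0 0 1;0 0 0 0 0 0 1;0 0 0 0 0 0 1;0 0 0 0 0 0 1;0 0 0 0 0 0 1'
python3 -m jog '0 0 0 0 0 0 1;0 0 -.2 0 0 0 1;0 0 -.5 0 0 0 1;0 0 -.5 0 0 0 1;0 0 -.4 0 0 0 1'
```

```text
tool_pos: [611.7, -116.2, 187.9]
ft_force: [-0.5, -0.0, 0.4]
time: 27.02
tool_pos: [613.2, -117.3, 191.4]
tcp_rot: [-179.9, 0.2, -177.0]
ft_force: [-1.6, 0.0, 5.7]
finger_gap: 40.1
grip_force: 21.7
time: 27.65
tool_pos: [612.4, -117.2, 353.6]
tcp_rot: [-179.9, 0.2, -177.0]
ft_force: [0.3, -0.7, -0.6]
finger_gap: 39.5
grip_force: 22.4
```

```bash
python3 -m jog '-.051 .505 0 0 0 0 1;-.051 .505 0 0 0 0 1;-.051 .505 0 0 0 0 1;-.051 .505 0 0 0 0 1;-.051 .505 0 0 0 0 1'|grep pos
python3 -m jog '0 0 0 0 0 0 1;0 0 0 0 0 0 1;0 0 0 0 0 0 1'|grep -E 'pos|gap'
```

```text
tool_pos: [624.2, 138.0, 351.2]
tool_pos: [624.4, 135.2, 349.8]
finger_gap: 39.5
```

```bash
python3 -m jog '0 .01 .3 0 0 0 1;0 0 .3 0 0 0 1;0 0 .2 0 0 0 1;0 0 .08 0 0 0 1;0 0 0 0 0 0 1'|grep -E "pos|ft"
python3 -m jog '0 0 .02 0 0 0 1;0 0 .02 0 0 0 1;0 0 0 0 0 0 1'|grep -E "pos|ft"
python3 -m jog '0 0 .01 0 0 0 1;0 0 0 0 0 0 1'|grep -E "pos|ft"
python3 -m jog '0 0 .007 0 0 0 1;0 0 0 0 0 0 1'|grep -E "pos|ft"
```

```text
tool_pos: [624.4, 137.1, 261.2]
ft_force: [-0.6, -0.3, -0.6]
tool_pos: [624.4, 137.5, 257.5]
ft_force: [-0.6, 0.5, -1.2]
tool_pos: [624.3, 137.4, 256.1]
ft_force: [0.4, -0.1, 0.2]
tool_pos: [624.3, 137.4, 255.4]
ft_force: [-0.7, -0.4, -0.9]
```

```bash
python3 -m jog '0 0 .007 0 0 0 1;0 0 0 0 0 0 1'|grep -E "pos|ft"
python3 -m jog '0 0 .005 0 0 0 1;0 0 0 0 0 0 1'|grep -E "pos|ft"
```

```text
tool_pos: [624.2, 137.4, 254.7]
ft_force: [0.4, 0.8, -0.1]
tool_pos: [624.3, 137.4, 254.5]
ft_force: [-0.8, -0.2, 2.0]
```

```bash
python3 -m jog '0 0 0 0 0 0 -.1;0 0 0 0 0 0 -.27;0 0 0 0 0 0 -.27;0 0 0 0 0 0 -.27'|grep -E "pos|ft|gap"
python3 -m jog '0 0 -.1 0 0 0 -.27;0 0 -.4 0 0 0 -.27;0 0 -.4 0 0 0 -.27;0 0 0 0 0 0 -1;0 0 0 0 0 0 -1'|grep -E "pos|gap"
python3 snap.py w11; python3 - <<'E'
from h import *
d=pickle.load(open("pics/w11.pkl","rb"));g=d["img"].astype(int).sum(2)
m=(g<110).astype(np.uint8);n,l,st,ce=cv2.connectedComponentsWithStats(m)
for P in((620.8,212,98),(624.4,137.4,98)):
    uv=proj(d,P)[0];k=l[int(uv[1]),int(uv[0])];print(uv,st[k],ray(d,[ce[k]],100)[0])
E
```

```text
tool_pos: [624.3, 137.4, 254.2]
ft_force: [-0.8, 0.5, 0.7]
finger_gap: 54.4
tool_pos: [624.2, 137.4, 344.6]
finger_gap: 85.2
[433.6082606  219.44801735] [ 402  192   64   58 3013] [620.04260133 211.10277022 100.        ]
[319.49320646 219.03050886] [ 289  192   63   57 2793] [623.2941308  137.67372246 100.        ]
```

Both figs show as round blobs at the expected spots in the tin. On to the store key.

```bash
python3 -m jog '.5 -.097 0 0 0 0 1;.5 -.097 0 0 0 0 1;.5 -.097 0 0 0 0 1;.5 -.097 0 0 0 0 1;0 0 0 0 -.133 0 1' 30|grep -E "pos|gap"
python3 -m jog '0 0 .3 0 0 0 1;0 0 .2 0 0 0 1;0 0 0 0 0 0 1;0 0 0 0 0 0 1'|grep -E "pos|gap|rot"
python3 snap.py w12; python3 - <<'E'
from bench import *;from h import *
s=sense();T=R.from_euler("xyz",s["tcp_rot"],degrees=True);print(s["tool_pos"],s["finger_gap"],"z axis",T.apply([0,0,1]))
print("delta to contact",T.inv().apply(np.array([431,88.5,223.4])-s["tool_pos"]))
d=pickle.load(open("pics/w12.pkl","rb"));uv=proj(d,[454.4,90,52])[0];print(uv)
g=cv2.cvtColor(d["img"],cv2.COLOR_RGB2GRAY)
n,l,st,ce=cv2.connectedComponentsWithStats((g>90).astype(np.uint8));k=l[int(uv[1]),int(uv[0])];print(k,st[k],ce[k],ray(d,[ce[k]],52))
E
```

```text
tool_pos: [424.3, 87.5, 341.9]
finger_gap: 0.1
tool_pos: [433.5, 88.4, 294.8]
tcp_rot: [-180.0, 7.9, -177.0]
finger_gap: -0.2
[433.7663303   88.42910692 295.32742214] 0.24166498725886598 z axis [ 0.13901781  0.00738044 -0.99026238]
delta to contact [12.74509361  0.21742175 70.84297411]
[320.28228893 201.71019635]
154 [ 300  182   37   36 1017] [317.82890855 199.20550639] [[452.75146183  88.37028191  52.        ]]
```

```bash
python3 -m jog '.133 0 .3 0 0 0 1;0 0 .2 0 0 0 1;0 0 .14 0 0 0 1;0 0 0 0 0 0 1;0 0 0 0 0 0 1' | grep -E 'pos|ft'
python3 -m jog '0 0 .02 0 0 0 1;0 0 0 0 0 0 1' | grep -E 'pos|ft'
python3 -m jog '0 0 .012 0 0 0 1;0 0 0 0 0 0 1' | grep -E 'pos|ft'
```

```text
tool_pos: [429.9, 88.2, 230.5]
ft_force: [-0.4, 0.2, 0.5]
tool_pos: [429.7, 88.2, 227.9]
ft_force: [-0.3, -0.4, 0.8]
tool_pos: [429.7, 88.2, 226.3]
ft_force: [-0.2, 0.2, -0.6]
```

```bash
python3 -m jog '0 0 .01 0 0 0 1;0 0 0 0 0 0 1' | grep -E 'pos|ft'
python3 -m jog '0 0 .006 0 0 0 1;0 0 0 0 0 0 1' | grep -E 'pos|ft'
python3 -m jog '0 0 .005 0 0 0 1;0 0 0 0 0 0 1' | grep -E 'pos|ft'
```

```text
tool_pos: [429.8, 88.2, 225.2]
ft_force: [-0.1, -0.1, -0.3]
tool_pos: [429.9, 88.2, 224.7]
ft_force: [-0.1, -0.5, 0.4]
tool_pos: [430.0, 88.2, 224.2]
ft_force: [0.5, 0.3, 0.2]
```

```bash
python3 -m jog '0 0 .005 0 0 0 1;0 0 0 0 0 0 1' | grep -E 'pos|ft'
python3 -m jog '0 0 .005 0 0 0 1;0 0 0 0 0 0 1' | grep -E 'pos|ft'
python3 -m jog '0 0 .005 0 0 0 1;0 0 0 0 0 0 1' | grep -E 'pos|ft'
python3 -m jog '0 0 .005 0 0 0 1;0 0 0 0 0 0 1' | grep -E 'pos|ft'
```

```text
tool_pos: [430.1, 88.2, 223.7]
ft_force: [-0.0, 0.6, 0.4]
tool_pos: [430.2, 88.2, 223.3]
ft_force: [0.3, -0.1, 1.2]
tool_pos: [430.2, 88.3, 222.9]
ft_force: [-1.4, -0.3, 3.9]
tool_pos: [430.3, 88.2, 222.4]
ft_force: [-3.5, -1.4, 4.3]
```

```bash
python3 -m jog '0 0 .005 0 0 0 1;0 0 0 0 0 0 1' | grep -E 'pos|ft'
python3 -m jog '0 0 .005 0 0 0 1;0 0 0 0 0 0 1' | grep -E 'pos|ft'
```

```text
tool_pos: [430.4, 88.2, 222.0]
ft_force: [-2.9, -0.9, 5.8]
tool_pos: [430.5, 88.2, 221.5]
ft_force: [-3.6, -0.4, 5.2]
```

```bash
python3 -m jog '0 0 .005 0 0 0 1;0 0 0 0 0 0 1' | grep -E 'pos|ft'
python3 -m jog '0 0 .005 0 0 0 1;0 0 0 0 0 0 1' | grep -E 'pos|ft'
```

```text
tool_pos: [430.5, 88.2, 220.9]
ft_force: [-3.3, -0.8, 5.7]
tool_pos: [430.6, 88.2, 220.3]
ft_force: [-1.5, -0.8, 3.5]
```

```bash
python3 -m jog '0 0 .004 0 0 0 1;0 0 0 0 0 0 1' | grep -E 'pos|ft'
```

```text
tool_pos: [430.7, 88.2, 219.9]
ft_force: [-0.9, -1.2, 3.4]
```

The store key clicked as well (5.8 N down to 3.4 N at about 3.4 mm). Backing off, checking once, then handing in.

```bash
python3 -m jog '0 0 -.05 0 0 0 1;0 0 -.3 0 0 0 1;0 0 -.5 0 0 0 1;0 0 -.3 0 0 0 1;0 0 0 0 0 0 1' 
python3 - <<'E'
from bench import *
s=sense();print(s["time"],s["ft_force"],s["tool_pos"]);print(hand_in())
E
```

```text
time: 37.75
tool_pos: [415.4, 87.6, 336.9]
tcp_rot: [180.0, 8.3, -177.0]
ft_force: [0.6, -0.7, 0.4]
finger_gap: -0.2
grip_force: 0.0
37.75 [ 0.57498655 -0.72446401  0.39101835] [415.39900293  87.58346979 336.89771029]
the job is handed in; nothing more can be done
None
```

I handed the job in at 37.75 s with the tin centred on the pan and tared, both whole figs standing in it and the weight stored; each key was felt to click at about 3.4 mm and released, but I viewed 11 pictures, one over the limit of 10.

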